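Set the label printer's width guide to a narrow roll and shut the lid

ROBOT

A 6-joint arm with a two-finger parallel gripper is mounted at the origin on a cart in front of the work surface, level with it; the furniture and walls round the work are solid. World frame = base frame: x ahead of the robot, y to its left, z up, the work surface at z = 0. Lengths are in m, angles in rad, forces in N, time in s.
With the tool pointing down it reaches from about 0.225 to 0.875 m from the base axis. Payload 3.4 kg.
Tool frame: the origin (TCP) lies at the very end of the fingers, on their centre line; the grasp point (between the pads) lies 19 mm behind it; z points along the fingers, y is the line along which they close (so a half turn about z gives the same grasp; the last joint's range is limited). The gripper opens to 85 mm and grips with 20 to 120 N. Pads are 22 mm wide; open, the fingers measure 114 mm over their backs; the gripper's body (76 mm by 85 mm) begins 54 mm behind the grasp point. The pads swing forward as they close: fully open they stand 13 mm farther back than shut.
Start: joints at [-1.447, 0.276, 1.505, -0, 1.361, -0.121], TCP at [0.139, -0.558, 0.231] pointing down, gripper open.
Joint ranges: [-2.89, 2.89], [-0.75, 2.08], [0.22, 2.7], [-1.18, 4.32], [0.11, 2.71], [-2.7, 2.7]. Speed limits (rad/s): [2.57, 2.57, 3.14, 3.14, 3.14, 3.14].

INTERFACE

Orientations are given as a unit quaternion [w, x, y, z].
In Python, from rig import get_state, optics, sign_off gives the robot as it stands.
- The arm moves only by the tool send_rows, never from a script. Its argument "increments" is a list of rows, each an object with "gripper": the gripper's target within -1 to 1 (shut at 1, half-way at 0, fully open at -1); "linear": the shift along the world's x, y, z in m, a list of three; "delta_rot": the turn, a rotation vector about the world's x, y, z in rad, a list of three. In form: [{"gripper": gripper, "linear": [dx, dy, dz], "delta_rot": [rx, ry, rz]}, ...]. A call has 1 to 8 rows; each row is the pose to reach, as a shift and turn from the pose commanded when the call began; what a row does not reach only later rows make up. A row lasts 1/10 s, in which the tool goes at most 50 mm and 8.59 degrees, less where a joint would pass 70% of its speed; a pose out of reach is approached as far as the arm can. A call with a gripper value outside its range is refused whole. The fingers move at their own pace and stop on an object; "newtons" is the grip in N (left out, the last holds). Time passes only in rows, so rows that repeat a pose let the fingers close. It gives the time, the measured TCP pose, the force, the opening and the grip force at its end, in the units of the state.
- get_state(): the state, without advancing time (a new reading comes with each control period).
- optics.get_image(name): name is "scene" or "top" or "wrist"; returns a dict with "pixels" (384x512x3 uint8, blue, green, red), "K" (3x3 intrinsics, pixels), "rvec" (rotation vector, rad) and "tvec" (3), from world to camera coordinates, as OpenCV has them; the wrist camera has in their place "T_tool_cam" (4x4, takes a point from camera to tool coordinates, whose origin is the TCP and whose axes are the flange's). Camera axes: x right, y down, z forward; pixel columns grow to the right and rows downward; lengths in m; the calibration is good to about 2 mm. A picture is of the moment at which its call begins: read the wrist's pose just before it. There is no depth.
- sign_off(): hands the job in; it is judged then, once.
The state is a dict: "clock": time; "qpos": joint angles; "qd": joint speeds; "effort": joint torques, N m; "position": TCP position; "ee_rot": TCP orientation; "contact_force": force on the tool from outside, world axes, zero at the start; "moment": the same for the moment, N m; "width": finger opening in m; "gripper_force": force on a finger pad.
Only numpy, scipy, OpenCV 4.12 (cv2) and the standard library are available. Lean on these libraries where they do the work, as an engineer would, in place of code of your own. Each camera call takes 0.05 s, during which the arm holds its last target. There are 200 camera calls.

TASK

A narrow paper roll has been dropped into the open label printer. With a fingertip, push the sliding width guide along its rail towards the roll, past the first notch, until it drops into the last notch so that the roll stands beside the fixed cheek without being squeezed; then push the lid over and press it down until its catch snaps home. Do not lift or handle the roll itself, and leave the other things on the counter where they are.

Things in the scene. Friction and masses are not known exactly. Their poses are not given: they have to be found in the camera images.
- label_printer: Desktop label printer, fixed: grey base 163 (x) x 164 (y) mm, top deck at z 78 mm, open bay, white lid hinged at the back. Origin: centre of its underside; x to its back, y to its left, z up; the front faces -x. Two rollers in the bay carry the roll. Along the front deck (x -58 mm) a steel rail, top at z 84, runs parallel to y and has two V notches 8 mm wide.
- guide (a joint): Travel of the white width guide along the rail to the printer's +y, m, 0 to 0.092; starts at 0.005 to 0.045. Friction 1 N. A sprung ball in it drops into the first notch at 0.060 (wide rolls) and the last at 0.085 (this roll); within 3 mm of a notch it pulls itself in; pushing it out takes 6 to 7 N. At 0.085 the cheeks stand 28 mm apart, 3 mm more than the roll.
- guide_tab (a point): Middle of the face of the guide's finger tab that is pushed; it looks to the printer's -y. Face 20 mm wide (x), z 92 to 111 mm, the point at z 101; tab 8 mm thick. Under it the carriage (22 x 24 mm) is flush with this face down to z 87. Moves with the guide: on the printer x -57, y -79 mm + guide travel.
- narrow_notch (a point): The last notch in the rail's top, on the printer at x -58, y 18, z 84 mm. The ball is 12 mm to the +y side of the tab's pushed face, so the guide is home when guide_tab is 12 mm to the -y side of this point. The first notch is 25 mm to its -y side.
- fixed_cheek (a point): Middle of the face of the fixed white cheek on the left of the bay, which looks to the printer's -y: on the printer x -6, y 58, z 63 mm; the cheek is 76 mm long (x) and reaches up to z 104 mm.
- guide_face (a point): Middle of the face of the guide's own upright cheek that meets the roll; it looks to the printer's +y and lies on the printer at x -9, z 70 mm, y = -55 mm + guide travel. The cheek is white, 4 mm thick, 78 mm long (x -48 to 30), z 38 to 102 mm, and moves with the guide.
- paper_roll: Tan roll of paper tape, 96 mm across, 25 mm wide, standing on edge on the rollers between the cheeks, axis along the printer's y; about 0.1 kg. Origin: centre of its left (+y) side, 71 mm above the counter; it reaches 25 mm from there to the -y side. It starts 3 to 34 mm from the fixed cheek; the guide pushes it along.
- lid (a joint): Angle of the white lid, rad: 0 shut, about 1.5 upright; starts at 1.4 to 1.65. The hinge is stiff (0.25 N m), so the lid stays where it is left. At about 0.06 it meets a sprung catch; some 8 N pressed down on the lid at 115 mm from the hinge snaps it to 0, where it stays.
- lid_hinge (a point): Middle of the hinge line, parallel to the printer's y, at its back: on the printer x 78, z 80 mm. Does not move.
- lid_push (a point): Point on the lid's outer (top) face, on its centre line, 115 mm from the hinge along the lid and 53 mm out from it; moves with the lid. That face is flat to 126 mm from the hinge, 164 mm wide; the front edge is at 163 mm. Upright it looks to the printer's +x, the lid reaching z 243 mm; shut it is the top, z 133 mm.
- cream_pot: Round white screw-top pot standing to the right of the printer, 54 mm across, 43 mm high; a bystander. Origin: centre of its underside.
- rubber_stamp: Rubber stamp with a round wooden grip, 31 x 58 x 72 mm, to the right of the printer, behind the white pot; a bystander. Origin: centre of its underside.
- pen: Black pen lying in front of the printer, 145 mm long; a bystander. Origin: centre of its underside.
- binder_clip: Black binder clip to the left of the printer, 38 x 32 x 43 mm; a bystander. Origin: centre of its underside.
- coin_roll: Blue paper roll of coins lying to the left of the printer, 24 x 68 x 24 mm; a bystander. Origin: centre of its underside.
There are look-alikes about, which are no part of the job. Of the things that look like the paper_roll, the smaller one is meant.

How it is judged:
By the outcome, as a careful person would: the job done as asked, in the order asked, and still so for the second after the job is handed in, with the robot touching nothing.
It also fails if it takes over 54 s, if anything falls off the work surface, if the arm or the gripper's body presses on something with over 40 N, if the wrist force passes 120 N, or if a joint passes its speed limit or range.

## Working session

There is one attempt and no reset: what is moved stays moved. The work goes in short steps, Python scripts to look and compute and a tool call to move; the robot and the scene stay as the last step left them, time stands still between calls to the robot, and variables do not carry over. Pictures are saved under pics/ and viewed, at most 10 in all, crops included, and the job is handed in when it is done.

Besides the shell and the picture viewer there is one more tool, called after "Emit:" in YAML: its name, and indented under it one key for each argument. send_rows: Moves the arm, as the interface text tells. Its arguments: {"type":"object","properties":{"increments":{"type":"array"},"newtons":{"type":"number"}},"required":["increments"]}

```bash
mkdir -p pics
cat > h.py <<'E'
import numpy as np, cv2
from rig import get_state, optics, sign_off
def P(im):
    R=cv2.Rodrigues(np.array(im["rvec"],float))[0]; return np.array(im["K"],float),R,np.array(im["tvec"],float).ravel()
def ray(im,uv):
    K,R,t=P(im); d=R.T@np.linalg.inv(K)@np.array([uv[0],uv[1],1.]); return -R.T@t,d
def onz(im,uv,z):
    o,d=ray(im,uv); return o+d*(z-o[2])/d[2]
def proj(im,p):
    K,R,t=P(im); q=K@(R@np.array(p,float)+t); return q[:2]/q[2]
E
python3 - <<'E'
from h import *
import pickle
s=get_state();print({k:np.round(v,3) for k,v in s.items()})
for n in("scene","top"):
    im=optics.get_image(n);pickle.dump(im,open(n+".pkl","wb"))
    print(n,ray(im,(256,192)))
    cv2.imwrite(f"pics/{n}0.png",cv2.resize(im["pixels"],(800,600),interpolation=cv2.INTER_CUBIC))
E
```

```text
{'clock': np.float64(0.0), 'qpos': array([-1.447,  0.277,  1.506, -0.   ,  1.361, -0.121]), 'qd': array([ 0.   , -0.001,  0.   ,  0.001,  0.   ,  0.001]), 'effort': array([-2.0000e-03, -4.1678e+01, -2.4581e+01, -0.0000e+00,  1.1000e-02,
        0.0000e+00]), 'position': array([ 0.139, -0.557,  0.23 ]), 'ee_rot': array([-0.001,  0.993,  0.122, -0.   ]), 'contact_force': array([0.642, 0.295, 0.569]), 'moment': array([ 0.012, -0.024, -0.02 ]), 'gripper_force': np.float64(0.0), 'width': np.float64(0.085)}
scene (array([-0.00981572,  0.64294126,  0.5656118 ]), array([ 0.52561565, -0.68335585, -0.50737874]))
top (array([0.28991057, 0.00197604, 0.95933587]), array([ 0.23585578, -0.02438351, -0.97156159]))
```

View pics/scene0.png

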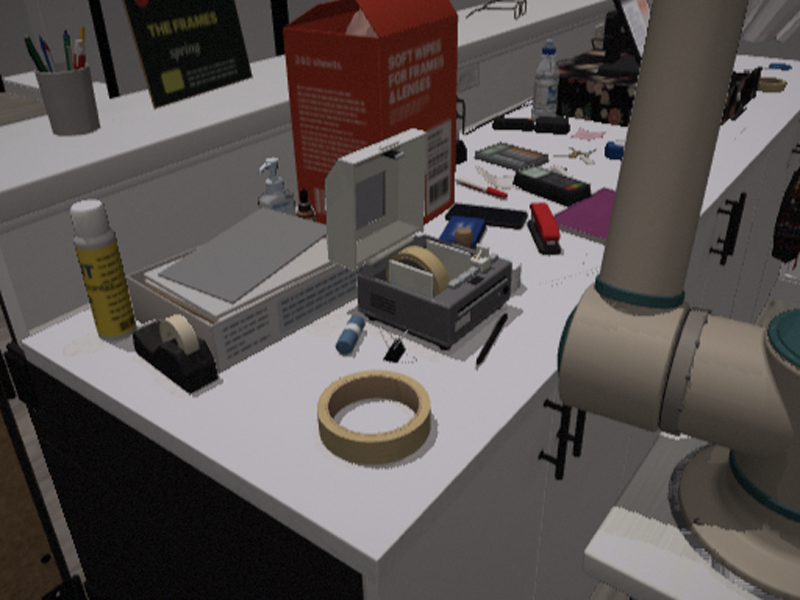

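View pics/top0.png

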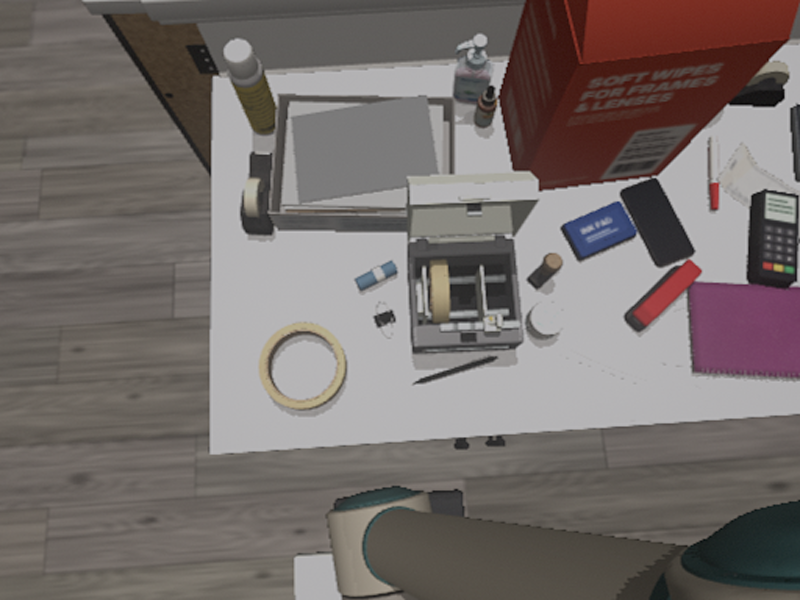

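The top view shows the printer at (465,295), with its rail and guide at the front, (490,322). There are three tan-roll candidates: the one in the printer at (440,290), the large ring on the counter at (303,366), and the tape dispenser at (255,195). I choose the one in the bay. A close crop comes next.

Run:
```python
from h import *
import pickle
im=pickle.load(open("top.pkl","rb"))
c=im["pixels"][105:235,250:350]
cv2.imwrite("pics/crop.png",cv2.resize(c,None,fx=4.6,fy=4.6,interpolation=cv2.INTER_CUBIC))
```

```text
(no output)
```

View pics/crop.png

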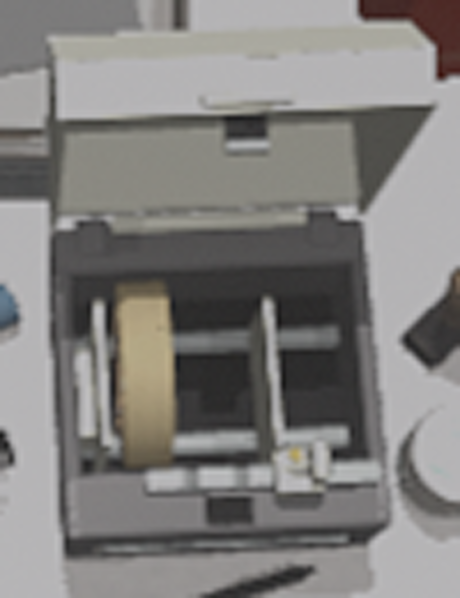

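The crop confirms the small roll in the bay at (145,375). The guide carriage and tab are at (305,465), with the tab's pushed face at about (328,462). The deck corners are near (66,532), (388,518), (55,232) and (362,220).

```bash
cat >> h.py <<'E'
def C(u,v): return (250+u/4.6-.4,105+v/4.6-.4)
E
python3 - <<'E'
from h import *
import pickle
im=pickle.load(open("top.pkl","rb"))
q=[onz(im,C(*p),.078) for p in((66,532),(388,518),(362,222),(55,234))]
print(np.round(q,3)); c=np.mean(q,0);print("c",c)
f=q[0]-q[1];b=q[3]-q[2];l=q[3]-q[0];r=q[2]-q[1]
for v in(f,b,l,r): print(np.linalg.norm(v),np.degrees(np.arctan2(v[1],v[0])))
yaw=np.arctan2(f[1],f[0])-np.pi/2
print("tab",onz(im,C(328,460),.106),"lidtop L/R",onz(im,C(52,60),.243),onz(im,C(435,45),.243))
for y in (np.radians(x) for x in (-4,-2,0,2)):
    R=np.array([[np.cos(y),-np.sin(y)],[np.sin(y),np.cos(y)]])
    print(np.degrees(y))
    for n,p in dict(FL=(-81.5,82,78),FR=(-81.5,-82,78),BR=(81.5,-82,78),BL=(81.5,82,78),notch1=(-58,-7,84),notch2=(-58,18,84),cheek=(-6,58,104)).items():
        w=np.r_[c[:2]+R@np.array(p[:2])/1000,p[2]/1000]; uv=proj(im,w); print(n,np.round((uv-[250,105]+.4)*4.6))
E
```

```text
[[ 0.436 -0.034  0.078]
 [ 0.433 -0.194  0.078]
 [ 0.588 -0.199  0.078]
 [ 0.592 -0.039  0.078]]
c [ 0.51250392 -0.11661828  0.078     ]
0.16053670970624748 88.72255224434957
0.15960095503490826 88.57608671201619
0.15617350033882094 -2.1072711801549526
0.1557547730863647 -1.7650613421396986
tab [ 0.4585527  -0.16224701  0.106     ] lidtop L/R [ 0.61495275 -0.0361092   0.243     ] [ 0.61103252 -0.20217846  0.243     ]
-4.0
FL [ 57. 531.]
FR [387. 533.]
BR [372. 222.]
BL [ 56. 221.]
notch1 [236. 483.]
notch2 [186. 483.]
cheek [106. 371.]
-2.0
FL [ 63. 537.]
FR [392. 527.]
BR [366. 217.]
BL [ 51. 226.]
notch1 [240. 483.]
notch2 [190. 484.]
cheek [107. 375.]
0.0
FL [ 69. 543.]
FR [397. 521.]
BR [360. 212.]
BL [ 45. 232.]
notch1 [244. 482.]
notch2 [194. 485.]
cheek [107. 379.]
2.0
FL [ 75. 548.]
FR [402. 515.]
BR [354. 207.]
BL [ 40. 237.]
notch1 [248. 481.]
notch2 [198. 486.]
cheek [108. 383.]
```

Run:
```python
from h import *
import pickle
im=pickle.load(open("top.pkl","rb"));s=512/800
g=lambda u,v:(u*s,v*s)
b=onz(im,g(538,188),0);print("box FL base",b)
for z in(.15,.2,.25,.3,.35): print(z,np.round(onz(im,g(580,62),z),3))
print("left face back base?",onz(im,g(515,160),0))
for n,p,z in(("tray right",(452,200),.06),("tray back",(452,95),.06),("soap top",(478,40),.15),("dropper top",(488,92),.07)):print(n,onz(im,g(*p),z))
for v in(35,60,110):
  print(v,[np.round(onz(im,C(240,v),z),3) for z in(.2,.22,.243)])
```

```text
box FL base [ 0.70293358 -0.26972513  0.        ]
0.15 [ 0.84  -0.317  0.15 ]
0.2 [ 0.806 -0.297  0.2  ]
0.25 [ 0.772 -0.277  0.25 ]
0.3 [ 0.738 -0.257  0.3  ]
0.35 [ 0.704 -0.238  0.35 ]
left face back base? [ 0.7572899  -0.23664433  0.        ]
tray right [ 0.66566517 -0.11403533  0.06      ]
tray back [ 0.85239299 -0.1307552   0.06      ]
soap top [ 0.88808411 -0.1657498   0.15      ]
dropper top [ 0.84778049 -0.1889053   0.07      ]
35 [array([ 0.641, -0.126,  0.2  ]), array([ 0.632, -0.122,  0.22 ]), array([ 0.621, -0.118,  0.243])]
60 [array([ 0.629, -0.124,  0.2  ]), array([ 0.62 , -0.121,  0.22 ]), array([ 0.61 , -0.117,  0.243])]
110 [array([ 0.604, -0.122,  0.2  ]), array([ 0.596, -0.119,  0.22 ]), array([ 0.586, -0.115,  0.243])]
```

Emit:
send_rows:
  increments:
    - {"gripper": 1,"linear": [0.316,0.347,-0.03],"delta_rot": [0,0,-0.27]}
    - {"gripper": 1,"linear": [0.316,0.347,-0.03],"delta_rot": [0,0,-0.27]}
    - {"gripper": 1,"linear": [0.316,0.347,-0.03],"delta_rot": [0,0,-0.27]}
    - {"gripper": 1,"linear": [0.316,0.347,-0.03],"delta_rot": [0,0,-0.27]}
    - {"gripper": 1,"linear": [0.316,0.347,-0.03],"delta_rot": [0,0,-0.27]}
    - {"gripper": 1,"linear": [0.316,0.347,-0.03],"delta_rot": [0,0,-0.27]}
    - {"gripper": 1,"linear": [0.316,0.347,-0.03],"delta_rot": [0,0,-0.27]}
    - {"gripper": 1,"linear": [0.316,0.347,-0.03],"delta_rot": [0,0,-0.27]}

```text
clock: 0.9
position: [0.409, -0.2609, 0.2056]
ee_rot: [0.0, 1.0, -0.013, -0.0]
contact_force: [0.5, -0.6, 0.3]
width: 0.0001
gripper_force: 0.0
```

Emit:
send_rows:
  increments:
    - {"gripper": 1,"linear": [0.047,0.055,-0.01],"delta_rot": [0,0,0]}
    - {"gripper": 1,"linear": [0.047,0.055,-0.01],"delta_rot": [0,0,0]}
    - {"gripper": 1,"linear": [0.047,0.055,-0.06],"delta_rot": [0,0,0]}
    - {"gripper": 1,"linear": [0.047,0.055,-0.1],"delta_rot": [0,0,0]}
    - {"gripper": 1,"linear": [0.047,0.055,-0.11],"delta_rot": [0,0,0]}
    - {"gripper": 1,"linear": [0.047,0.055,-0.11],"delta_rot": [0,0,0]}
    - {"gripper": 1,"linear": [0.047,0.055,-0.11],"delta_rot": [0,0,0]}

```text
clock: 1.6
position: [0.4562, -0.2087, 0.0971]
ee_rot: [0.001, 1.0, -0.013, 0.001]
contact_force: [0.1, 0.3, 0.0]
width: -0.0001
gripper_force: 0.0
```

Run:
```python
from h import *
s=get_state();print(s["position"],s["contact_force"])
im=optics.get_image("wrist")
a=optics.get_image("top")["pixels"][150:230,250:350]
w=cv2.resize(im["pixels"],(512,384)); a=cv2.resize(a,(480,384),interpolation=cv2.INTER_CUBIC)
o=np.hstack([w,a]);cv2.imwrite("pics/w1.png",cv2.resize(o,(800,310)))
```

```text
[ 0.45618293 -0.20870468  0.09712885] [0.12887624 0.32420146 0.01717413]
```

View pics/w1.png

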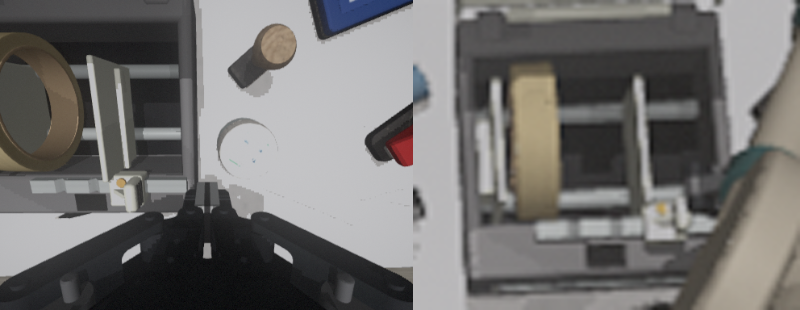

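The wrist view shows the closed fingers at (207,190), to the right of the tab at (130,190) and in line with it. I start the push now.

Emit:
send_rows:
  increments:
    - {"gripper": 1,"linear": [0,0.01,-0.002],"delta_rot": [0,0,0]}
    - {"gripper": 1,"linear": [0,0.018,-0.002],"delta_rot": [0,0,0]}
    - {"gripper": 1,"linear": [0,0.024,-0.002],"delta_rot": [0,0,0]}
    - {"gripper": 1,"linear": [0,0.03,-0.002],"delta_rot": [0,0,0]}
    - {"gripper": 1,"linear": [0,0.036,-0.002],"delta_rot": [0,0,0]}
    - {"gripper": 1,"linear": [0,0.042,-0.002],"delta_rot": [0,0,0]}
    - {"gripper": 1,"linear": [0,0.042,-0.002],"delta_rot": [0,0,0]}

```text
clock: 2.4
position: [0.4552, -0.1649, 0.0939]
ee_rot: [-0.0, 1.0, -0.012, 0.0]
contact_force: [0.4, 0.2, -0.3]
width: -0.0001
gripper_force: 0.0
```

Emit:
send_rows:
  increments:
    - {"gripper": 1,"linear": [0,0.004,0],"delta_rot": [0,0,0]}
    - {"gripper": 1,"linear": [0,0.008,0],"delta_rot": [0,0,0]}
    - {"gripper": 1,"linear": [0,0.012,0],"delta_rot": [0,0,0]}
    - {"gripper": 1,"linear": [0,0.015,0],"delta_rot": [0,0,0]}

```text
clock: 2.8
position: [0.455, -0.15, 0.0937]
ee_rot: [-0.0, 1.0, -0.013, -0.0]
contact_force: [-0.6, -4.0, -0.4]
width: -0.0001
gripper_force: 2.4
```

```bash
cat > snap.py <<'E'
from h import *
import sys
s=get_state();print(s["position"],s["contact_force"])
w=cv2.resize(optics.get_image("wrist")["pixels"],(400,300))
a=cv2.resize(optics.get_image("top")["pixels"][105:235,240:360],(277,300),interpolation=cv2.INTER_CUBIC)
cv2.imwrite(sys.argv[1],np.hstack([w,a]))
E
python3 snap.py pics/w2.png
```

```text
[ 0.45503423 -0.15003307  0.09368412] [-0.57831673 -4.01025316 -0.40749654]
```

View pics/w2.png

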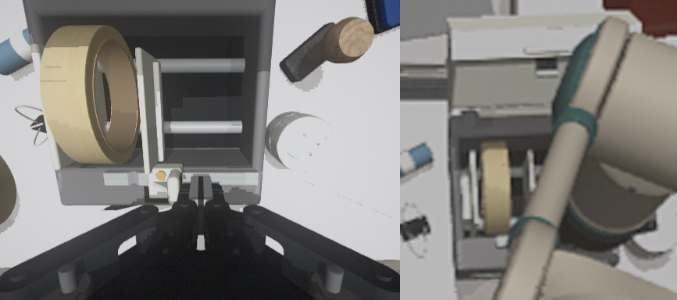

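The fingertip is on the tab at (180,190) in the wrist half, and the force suggests the ball is at the first notch. I keep pushing.

Emit:
send_rows:
  increments:
    - {"gripper": 1,"linear": [0,0.003,0],"delta_rot": [0,0,0]}

```text
clock: 3.0
position: [0.4551, -0.1485, 0.0938]
ee_rot: [0.001, 1.0, -0.012, -0.0]
contact_force: [-1.1, -4.5, -1.2]
width: -0.0002
gripper_force: 2.4
```

Emit:
send_rows:
  increments:
    - {"gripper": 1,"linear": [0,0.003,0],"delta_rot": [0,0,0]}

```text
clock: 3.1
position: [0.4551, -0.1456, 0.0938]
ee_rot: [0.001, 1.0, -0.012, -0.0]
contact_force: [-0.5, -4.3, -0.4]
width: 0.0003
gripper_force: 1.6
```

Emit:
send_rows:
  increments:
    - {"gripper": 1,"linear": [0,0.003,0],"delta_rot": [0,0,0]}
    - {"gripper": 1,"linear": [0,0.006,0],"delta_rot": [0,0,0]}

```text
clock: 3.3
position: [0.4552, -0.1385, 0.0937]
ee_rot: [-0.0, 1.0, -0.013, 0.0]
contact_force: [1.0, -1.8, -2.2]
width: 0.0004
gripper_force: 1.2
```

Emit:
send_rows:
  increments:
    - {"gripper": 1,"linear": [0,0.003,0],"delta_rot": [0,0,0]}

```text
clock: 3.4
position: [0.4553, -0.1354, 0.0938]
ee_rot: [-0.0, 1.0, -0.013, 0.0]
contact_force: [0.6, -2.7, -1.4]
width: 0.0003
gripper_force: 1.1
```

Emit:
send_rows:
  increments:
    - {"gripper": 1,"linear": [0,0.002,0],"delta_rot": [0,0,0]}
    - {"gripper": 1,"linear": [0,0.002,0],"delta_rot": [0,0,0]}

```text
clock: 3.6
position: [0.455, -0.1329, 0.0938]
ee_rot: [-0.001, 1.0, -0.013, -0.0]
contact_force: [-0.1, -0.0, 0.0]
width: 0.0002
gripper_force: 0.1
```

Emit:
send_rows:
  increments:
    - {"gripper": 1,"linear": [0,0.002,0],"delta_rot": [0,0,0]}
    - {"gripper": 1,"linear": [0,0.002,0],"delta_rot": [0,0,0]}

```text
clock: 3.8
position: [0.455, -0.1313, 0.0938]
ee_rot: [-0.0, 1.0, -0.013, -0.0]
contact_force: [0.4, -0.4, -0.8]
width: -0.0002
gripper_force: 0.2
```

Emit:
send_rows:
  increments:
    - {"gripper": 1,"linear": [0,0.0015,0],"delta_rot": [0,0,0]}
    - {"gripper": 1,"linear": [0,0.0015,0],"delta_rot": [0,0,0]}

```text
clock: 4.0
position: [0.455, -0.13, 0.0938]
ee_rot: [-0.0, 1.0, -0.013, -0.0]
contact_force: [0.4, -0.8, 0.4]
width: 0.0001
gripper_force: 0.3
```

```bash
cat > wimg.py <<'E'
from h import *
import sys
s=get_state();print(s["position"],s["contact_force"])
cv2.imwrite(sys.argv[1],cv2.resize(optics.get_image("wrist")["pixels"][50:300,60:340],(672,600),interpolation=cv2.INTER_CUBIC))
E
python3 wimg.py pics/w3.png
```

```text
[ 0.45499534 -0.12998523  0.09379065] [ 0.37446043 -0.84403499  0.42568743]
```

View pics/w3.png

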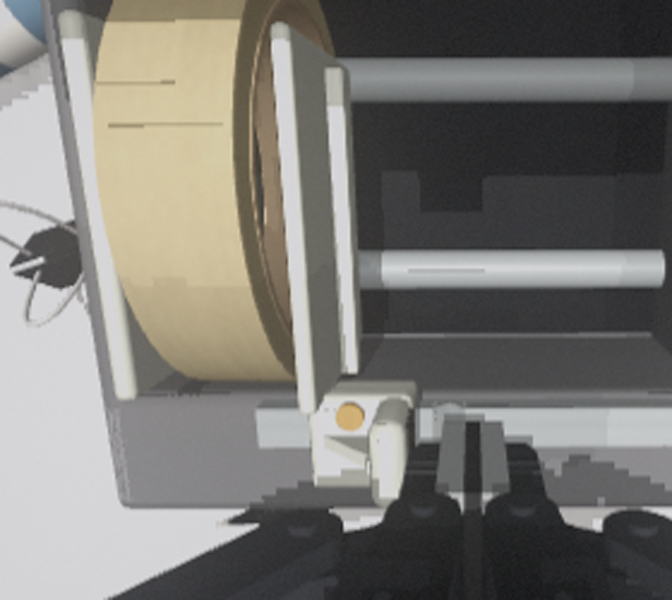

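The wrist crop shows the orange dot at (350,415), the tab face at about (405,440), the first notch clear at (448,408), the fixed cheek's front top inner edge at (134,393) and the guide cheek's front top left edge at (301,408). I cast rays to check the gap.

```bash
cat >> h.py <<'E'
from scipy.spatial.transform import Rotation as Ro
def wonz(im,s,uv,z):
    q=s["ee_rot"];R=Ro.from_quat([q[1],q[2],q[3],q[0]]).as_matrix();T=np.array(im["T_tool_cam"])
    o=R@T[:3,3]+s["position"];d=R@T[:3,:3]@np.linalg.inv(np.array(im["K"]))@np.array([uv[0],uv[1],1.])
    return o+d*(z-o[2])/d[2]
E
python3 - <<'E'
from h import *
s=get_state();im=optics.get_image("wrist")
g=lambda u,v:(60+u/2.4,50+v/2.4)
for n,p,z in(("notch1",(448,408),.084),("dot",(350,415),.099),("dot",(350,415),.092),("tab",(406,430),.111),("fix",(134,393),.104),("gui",(301,408),.102),("fixback",(88,20),.104),("guiback",(272,30),.102),("rollL",(98,60),.119),("railL",(258,428),.084)):
    print(n,np.round(wonz(im,s,g(*p),z),4))
E
```

```text
notch1 [ 0.4631 -0.1253  0.084 ]
dot [ 0.4677 -0.1044  0.099 ]
dot [ 0.465 -0.103  0.092]
tab [ 0.4688 -0.118   0.111 ]
fix [ 0.4757 -0.0605  0.104 ]
gui [ 0.4707 -0.0947  0.102 ]
fixback [ 0.5474 -0.0635  0.104 ]
guiback [ 0.5453 -0.0962  0.102 ]
rollL [ 0.5384 -0.0719  0.119 ]
railL [ 0.4591 -0.0786  0.084 ]
```

The cheek gap is about 33 mm, so roughly 5 mm remains. I keep creeping.

Emit:
send_rows:
  increments:
    - {"gripper": 1,"linear": [0,0.002,0],"delta_rot": [0,0,0]}
    - {"gripper": 1,"linear": [0,0.002,0],"delta_rot": [0,0,0]}

```text
clock: 4.3
position: [0.4549, -0.1278, 0.0937]
ee_rot: [-0.0, 1.0, -0.013, -0.0]
contact_force: [-0.1, 0.2, 0.4]
width: -0.0002
gripper_force: 0.0
```

Emit:
send_rows:
  increments:
    - {"gripper": 1,"linear": [0,0.001,0],"delta_rot": [0,0,0]}
    - {"gripper": 1,"linear": [0,0.001,0],"delta_rot": [0,0,0]}

```text
clock: 4.5
position: [0.455, -0.1269, 0.0937]
ee_rot: [-0.0, 1.0, -0.013, -0.0]
contact_force: [0.3, -0.5, -0.8]
width: 0.0001
gripper_force: 0.0
```

Emit:
send_rows:
  increments:
    - {"gripper": 1,"linear": [0,0.001,0],"delta_rot": [0,0,0]}
    - {"gripper": 1,"linear": [0,0.001,0],"delta_rot": [0,0,0]}

```text
clock: 4.7
position: [0.4551, -0.1261, 0.0938]
ee_rot: [-0.0, 1.0, -0.013, -0.0]
contact_force: [1.1, 0.2, 1.2]
width: 0.0002
gripper_force: 0.0
```

```bash
python3 wimg.py pics/w4.png
```

```text
[ 0.45507117 -0.126057    0.0937842 ] [1.10048276 0.22988173 1.21378109]
```

View pics/w4.png

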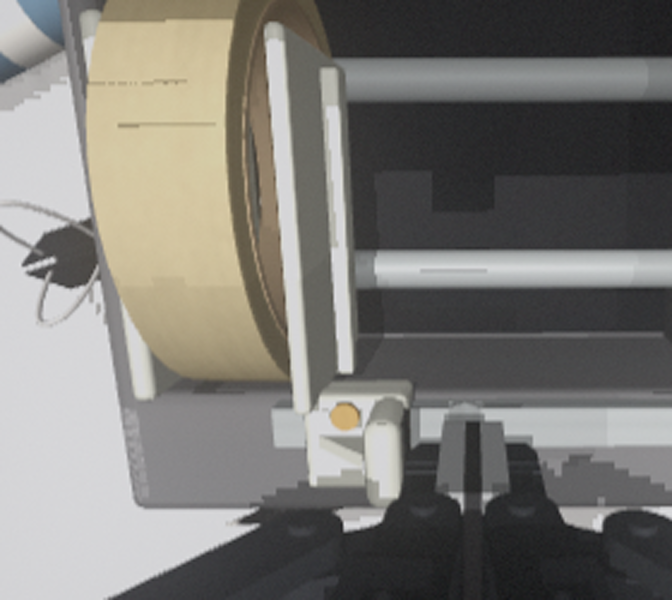

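The cheeks are now at (155,395) and (293,405) and the tab has moved away from the finger with no contact force, so the guide seems to have dropped in. I back off and measure.

Emit:
send_rows:
  increments:
    - {"gripper": 1,"linear": [0,-0.012,0],"delta_rot": [0,0,0]}
    - {"gripper": 1,"linear": [0,-0.015,0.04],"delta_rot": [0,0,0]}
    - {"gripper": 1,"linear": [0,-0.015,0.09],"delta_rot": [0,0,0]}
    - {"gripper": 1,"linear": [0,-0.015,0.11],"delta_rot": [0,0,0]}
    - {"gripper": 1,"linear": [0,-0.015,0.11],"delta_rot": [0,0,0]}
    - {"gripper": 1,"linear": [0,-0.015,0.11],"delta_rot": [0,0,0]}

```text
clock: 5.35
position: [0.4549, -0.1418, 0.2037]
ee_rot: [0.0, 1.0, -0.013, 0.0]
contact_force: [0.3, 0.6, -0.5]
width: 0.0
gripper_force: 0.0
```

```bash
python3 wimg.py pics/w5.png
```

```text
[ 0.45490789 -0.14180526  0.20368837] [ 0.32755649  0.64216843 -0.51669551]
```

View pics/w5.png

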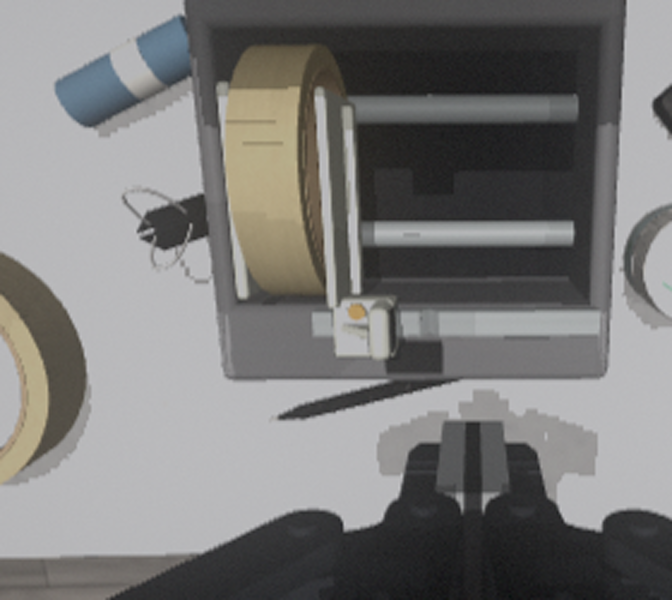

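Run:
```python
from h import *
s=get_state();im=optics.get_image("wrist")
g=lambda u,v:(60+u/2.4,50+v/2.4)
for n,p,z in(("notch1",(428,322),.084),("dot",(357,312),.097),("tab",(397,315),.111),("fix",(247,298),.104),("gui",(328,304),.102),("railL",(312,322),.084),("railR",(600,322),.084),("FL",(226,377),.078),("FR",(607,374),.078)):
    print(n,np.round(wonz(im,s,g(*p),z),4))
```

```text
notch1 [ 0.458  -0.1247  0.084 ]
dot [ 0.4657 -0.0988  0.097 ]
tab [ 0.4673 -0.1157  0.111 ]
fix [ 0.4735 -0.06    0.104 ]
gui [ 0.4701 -0.0891  0.102 ]
railL [ 0.4592 -0.078   0.084 ]
railR [ 0.4562 -0.1938  0.084 ]
FL [ 0.4349 -0.0382  0.078 ]
FR [ 0.4322 -0.1985  0.078 ]
```

The gap is about 29 mm and the dot sits about 26 mm from the first notch, so the guide is home in the last notch. The roll stands free at (270,170). Next is the lid: up, over and down behind it.

Emit:
send_rows:
  increments:
    - {"gripper": 1,"linear": [0,0.02,0.05],"delta_rot": [0,0,0]}
    - {"gripper": 1,"linear": [0,0.03,0.1],"delta_rot": [0,0,0]}
    - {"gripper": 1,"linear": [0.02,0.03,0.13],"delta_rot": [0,0,0]}
    - {"gripper": 1,"linear": [0.06,0.03,0.13],"delta_rot": [0,0,0]}
    - {"gripper": 1,"linear": [0.11,0.03,0.13],"delta_rot": [0,0,0]}
    - {"gripper": 1,"linear": [0.16,0.03,0.13],"delta_rot": [0,0,0]}
    - {"gripper": 1,"linear": [0.205,0.03,0.13],"delta_rot": [0,0,0]}
    - {"gripper": 1,"linear": [0.235,0.03,0.13],"delta_rot": [0,0,0]}

```text
clock: 6.25
position: [0.6926, -0.1111, 0.3299]
ee_rot: [-0.001, 1.0, -0.012, -0.002]
contact_force: [-1.0, 0.1, -0.4]
width: 0.0
gripper_force: 0.0
```

Run:
```python
from h import *
s=get_state();print(s["position"],s["contact_force"])
w=cv2.resize(optics.get_image("wrist")["pixels"],(400,300))
a=cv2.resize(optics.get_image("scene")["pixels"][40:280,150:420],(400,356))[:300]
cv2.imwrite("pics/l1.png",np.hstack([w,a]))
```

```text
[ 0.69263644 -0.11110754  0.32994983] [-0.96434923  0.09194012 -0.42509767]
```

View pics/l1.png

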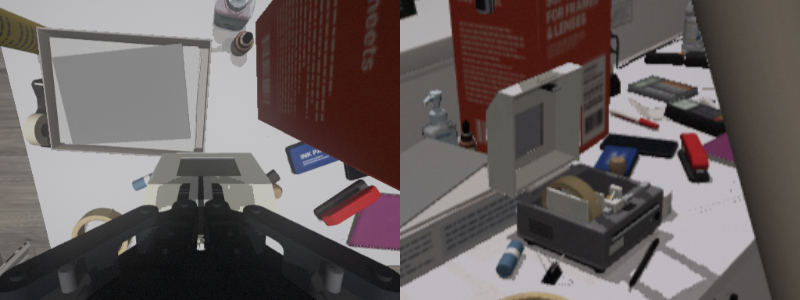

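The fingers are behind the lid, whose outer face shows at (208,165) in the wrist half. The red box is clear to the right. I go down and push over along the lid's arc.

Emit:
send_rows:
  increments:
    - {"gripper": 1,"linear": [0,0,-0.05],"delta_rot": [0,0,0]}
    - {"gripper": 1,"linear": [0,0,-0.1],"delta_rot": [0,0,0]}
    - {"gripper": 1,"linear": [0,0,-0.127],"delta_rot": [0,0,0]}
    - {"gripper": 1,"linear": [-0.01,0,-0.127],"delta_rot": [0,0,0]}
    - {"gripper": 1,"linear": [-0.02,0,-0.127],"delta_rot": [0,0,0]}
    - {"gripper": 1,"linear": [-0.03,0,-0.127],"delta_rot": [0,0,0]}
    - {"gripper": 1,"linear": [-0.04,0,-0.127],"delta_rot": [0,0,0]}

```text
clock: 7.05
position: [0.6501, -0.1116, 0.2096]
ee_rot: [0.001, 1.0, -0.013, 0.002]
contact_force: [3.9, 0.4, 1.4]
width: -0.0002
gripper_force: 3.1
```

Emit:
send_rows:
  increments:
    - {"gripper": 1,"linear": [-0.01,0,0.002],"delta_rot": [0,0,0]}
    - {"gripper": 1,"linear": [-0.02,0,0.003],"delta_rot": [0,0,0]}
    - {"gripper": 1,"linear": [-0.03,0,0.003],"delta_rot": [0,0,0]}
    - {"gripper": 1,"linear": [-0.04,0,0.003],"delta_rot": [0,0,0]}

```text
clock: 7.45
position: [0.6143, -0.111, 0.2165]
ee_rot: [0.001, 1.0, -0.013, 0.008]
contact_force: [3.8, 3.5, 19.6]
width: 0.0
gripper_force: 8.3
```

The upward force is higher than expected, so I check the side view.

Run:
```python
from h import *
s=get_state();print(s["position"],s["contact_force"],s["moment"])
im=optics.get_image("scene")
u=proj(im,s["position"]);print("tcp px",u)
x0,y0=int(u[0])-75,int(u[1])-65
cv2.imwrite("pics/l2.png",cv2.resize(im["pixels"][y0:y0+120,x0:x0+150],(750,600),interpolation=cv2.INTER_CUBIC))
print(np.round(optics.get_image("wrist")["T_tool_cam"],3))
```

```text
[ 0.61426792 -0.11103204  0.21646048] [ 3.76914556  3.53839846 19.636887  ] [ 0.60924035 -0.53768482 -0.00649318]
tcp px [238.08828621 104.16986677]
[[-0.    -0.965 -0.263  0.066]
 [ 1.    -0.    -0.     0.001]
 [ 0.    -0.263  0.965 -0.143]
 [ 0.     0.     0.     1.   ]]
```

View pics/l2.png

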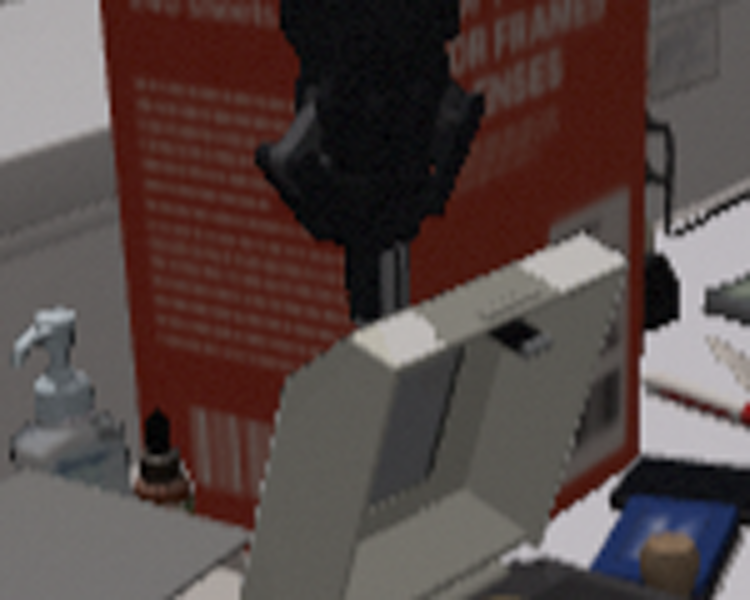

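The lid is tipped to about 1.25 rad, and the fingertip at (375,325) is riding on the lid's bevelled front part. I back off, go lower and push on the flat face.

Emit:
send_rows:
  increments:
    - {"gripper": 1,"linear": [0.015,0,0.005],"delta_rot": [0,0,0]}
    - {"gripper": 1,"linear": [0.04,0,0.0],"delta_rot": [0,0,0]}
    - {"gripper": 1,"linear": [0.04,0,-0.02],"delta_rot": [0,0,0]}
    - {"gripper": 1,"linear": [0.04,0,-0.02],"delta_rot": [0,0,0]}

```text
clock: 7.95
position: [0.6479, -0.1108, 0.1878]
ee_rot: [-0.001, 1.0, -0.013, -0.003]
contact_force: [-0.4, 0.1, -0.2]
width: -0.0002
gripper_force: 0.0
```

Emit:
send_rows:
  increments:
    - {"gripper": 1,"linear": [-0.012,0,0.001],"delta_rot": [0,0,0]}
    - {"gripper": 1,"linear": [-0.024,0,0.001],"delta_rot": [0,0,0]}
    - {"gripper": 1,"linear": [-0.034,0,0.002],"delta_rot": [0,0,0]}
    - {"gripper": 1,"linear": [-0.044,0,0.002],"delta_rot": [0,0,0]}
    - {"gripper": 1,"linear": [-0.053,0,0.002],"delta_rot": [0,0,0]}

```text
clock: 8.45
position: [0.5968, -0.111, 0.1932]
ee_rot: [-0.0, 1.0, -0.013, 0.002]
contact_force: [2.7, 0.9, 0.2]
width: 0.0
gripper_force: 1.1
```

Contact is good now, so I follow the arc.

Emit:
send_rows:
  increments:
    - {"gripper": 1,"linear": [-0.008,0,-0.002],"delta_rot": [0,0,0]}
    - {"gripper": 1,"linear": [-0.016,0,-0.004],"delta_rot": [0,0,0]}
    - {"gripper": 1,"linear": [-0.024,0,-0.006],"delta_rot": [0,0,0]}
    - {"gripper": 1,"linear": [-0.031,0,-0.009],"delta_rot": [0,0,0]}
    - {"gripper": 1,"linear": [-0.038,0,-0.012],"delta_rot": [0,0,0]}
    - {"gripper": 1,"linear": [-0.045,0,-0.015],"delta_rot": [0,0,0]}

```text
clock: 9.05
position: [0.551, -0.1113, 0.1763]
ee_rot: [-0.0, 1.0, -0.013, -0.001]
contact_force: [0.1, 0.7, 2.3]
width: 0.0002
gripper_force: 1.2
```

Emit:
send_rows:
  increments:
    - {"gripper": 1,"linear": [-0.01,0,-0.006],"delta_rot": [0,0,0]}
    - {"gripper": 1,"linear": [-0.02,0,-0.012],"delta_rot": [0,0,0]}
    - {"gripper": 1,"linear": [-0.028,0,-0.018],"delta_rot": [0,0,0]}
    - {"gripper": 1,"linear": [-0.036,0,-0.024],"delta_rot": [0,0,0]}
    - {"gripper": 1,"linear": [-0.044,0,-0.029],"delta_rot": [0,0,0]}
    - {"gripper": 1,"linear": [-0.052,0,-0.033],"delta_rot": [0,0,0]}

```text
clock: 9.65
position: [0.4991, -0.1113, 0.1431]
ee_rot: [-0.0, 1.0, -0.013, -0.0]
contact_force: [0.9, 0.5, 1.0]
width: -0.0003
gripper_force: 0.4
```

Emit:
send_rows:
  increments:
    - {"gripper": 1,"linear": [-0.008,0,-0.002],"delta_rot": [0,0,0]}
    - {"gripper": 1,"linear": [-0.013,0,-0.005],"delta_rot": [0,0,0]}
    - {"gripper": 1,"linear": [-0.013,0,-0.008],"delta_rot": [0,0,0]}

```text
clock: 9.95
position: [0.4858, -0.1112, 0.1363]
ee_rot: [0.0, 1.0, -0.013, -0.001]
contact_force: [-3.6, 0.2, 3.3]
width: 0.0001
gripper_force: 1.9
```

Emit:
send_rows:
  increments:
    - {"gripper": 1,"linear": [0,0,-0.002],"delta_rot": [0,0,0]}
    - {"gripper": 1,"linear": [0,0,-0.002],"delta_rot": [0,0,0]}

```text
clock: 10.15
position: [0.4868, -0.1112, 0.1334]
ee_rot: [-0.0, 1.0, -0.013, -0.0]
contact_force: [-0.2, 1.1, 0.6]
width: -0.0001
gripper_force: 0.0
```

Emit:
send_rows:
  increments:
    - {"gripper": 1,"linear": [0,0,-0.002],"delta_rot": [0,0,0]}
    - {"gripper": 1,"linear": [0,0,-0.002],"delta_rot": [0,0,0]}

```text
clock: 10.35
position: [0.4871, -0.1113, 0.1329]
ee_rot: [0.0, 1.0, -0.012, 0.0]
contact_force: [-2.2, 0.5, 8.8]
width: -0.0002
gripper_force: 4.5
```

Emit:
send_rows:
  increments:
    - {"gripper": 1,"linear": [0,0,-0.002],"delta_rot": [0,0,0]}
    - {"gripper": 1,"linear": [0,0,-0.002],"delta_rot": [0,0,0]}

```text
clock: 10.55
position: [0.4872, -0.1113, 0.1328]
ee_rot: [0.0, 1.0, -0.012, 0.001]
contact_force: [-5.8, 1.8, 21.1]
width: 0.0004
gripper_force: 10.5
```

Emit:
send_rows:
  increments:
    - {"gripper": 1,"linear": [0,0,0.03],"delta_rot": [0,0,0]}
    - {"gripper": 1,"linear": [-0.03,0,0.07],"delta_rot": [0,0,0]}
    - {"gripper": 1,"linear": [-0.08,-0.03,0.12],"delta_rot": [0,0,0]}
    - {"gripper": 1,"linear": [-0.12,-0.08,0.15],"delta_rot": [0,0,0]}
    - {"gripper": 1,"linear": [-0.14,-0.12,0.15],"delta_rot": [0,0,0]}
    - {"gripper": 1,"linear": [-0.14,-0.12,0.15],"delta_rot": [0,0,0]}

```text
clock: 11.15
position: [0.346, -0.233, 0.2814]
ee_rot: [0.001, 1.0, -0.013, 0.001]
contact_force: [1.3, -0.1, -1.0]
width: -0.0003
gripper_force: 0.0
```

Run:
```python
from h import *
import pickle
s=get_state();print(s["clock"],s["position"],s["contact_force"])
im=optics.get_image("scene");old=pickle.load(open("scene.pkl","rb"))
y=np.radians(-1.3);R=np.array([[np.cos(y),-np.sin(y)],[np.sin(y),np.cos(y)]])
# lid top face (z .133) left side: look up expected pixels for lid shut, and the colour above/below its top-left edge
px=im["pixels"].astype(int)
def pr(p): return proj(im,np.r_[np.array([.515,-.119])+R@np.array(p[:2])/1000,p[2]/1000])
for p in((20,82,133),(-40,82,133),(20,-82,133)): print(p,np.round(pr(p),1))
# edge rows: column scan through left-top edge middle
u,v=pr((0,82,133)); col=px[:,int(round(u))].sum(1)//3
print("exp row",v,"column",list(col[int(v)-14:int(v)+22]))
# bystander shift: difference vs first picture outside printer
d=(np.abs(px-old["pixels"].astype(int)).max(2)>40).astype(np.uint8)
n,_,st,_=cv2.connectedComponentsWithStats(d); print([list(map(int,r)) for r in st[1:] if r[4]>15])
```

```text
11.15 [ 0.34601882 -0.23304155  0.28135431] [ 1.27811702 -0.1409512  -0.95529216]
(20, 82, 133) [246.4 159. ]
(-40, 82, 133) [269.3 166.7]
(20, -82, 133) [290.7 133.7]
exp row 161.51362472711466 column [np.int64(36), np.int64(37), np.int64(37), np.int64(38), np.int64(60), np.int64(150), np.int64(187), np.int64(187), np.int64(189), np.int64(187), np.int64(187), np.int64(187), np.int64(187), np.int64(188), np.int64(153), np.int64(101), np.int64(88), np.int64(85), np.int64(85), np.int64(86), np.int64(86), np.int64(86), np.int64(88), np.int64(87), np.int64(89), np.int64(88), np.int64(89), np.int64(88), np.int64(88), np.int64(89), np.int64(89), np.int64(88), np.int64(90), np.int64(89), np.int64(88), np.int64(89)]
[[367, 0, 27, 36, 563], [397, 0, 13, 18, 149], [475, 0, 13, 20, 40], [478, 0, 24, 26, 188], [410, 5, 6, 31, 52], [380, 26, 6, 6, 29], [368, 34, 8, 7, 32], [448, 35, 46, 104, 1832], [370, 41, 15, 6, 52], [375, 49, 18, 15, 128], [373, 65, 13, 18, 90], [394, 80, 10, 44, 140], [208, 82, 112, 103, 5123], [454, 128, 19, 41, 193], [209, 154, 16, 13, 119], [319, 156, 10, 12, 75], [356, 157, 84, 125, 3736], [238, 170, 11, 10, 51], [299, 177, 11, 5, 32], [398, 187, 40, 10, 201], [222, 195, 11, 9, 49], [318, 199, 21, 19, 80], [430, 202, 59, 71, 1188], [435, 206, 14, 20, 153], [298, 221, 11, 12, 48], [490, 226, 22, 44, 457], [361, 241, 20, 15, 63], [364, 261, 5, 18, 66], [370, 263, 4, 7, 18], [362, 264, 31, 66, 1322], [470, 299, 6, 11, 29], [476, 308, 6, 6, 25], [374, 324, 115, 60, 3404], [443, 336, 69, 45, 1303]]
```

```bash
python3 -c "
from rig import sign_off;print(sign_off())"
```

```text
the job is handed in; nothing more can be done
None
```

I handed the job in at about 11 s. The guide measured home in the last notch, with the cheeks about 29 mm apart, and the lid measured shut at z 133 mm after its catch snapped. The roll was moved only by the guide, and the arm never went near the other things on the counter. The lid and the counter at the end were checked only by numbers from an image, since my picture views were used up.

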